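Gauge two bushings, reject the tight one, show the good one to the camera

TASK

Two brass bushings of the same outside size stand in the black holder: one slides right down over the steel gauge pin, the other is bored too small for it; find out which is which on the pin without forcing them, put the tight one in the red reject tray on the balance and seat the good one fully home on the pin, and let it stay on the pin until the reject is in the tray. Then, with the reject let go in the tray, draw the good bushing off the pin, tip it over and hold it up about 10 cm in front of the inspection camera's lens, centred, with its bore square to the lens. Finish holding it still there, clear of the camera, and leave the other things on the bench where they are.

Things in the scene. Friction and masses are not known exactly. Their poses are not given: they have to be found in the camera images.
- bushing_1: loose flanged brass bushing, flange down in the holder at first: 46 mm long, body 34 mm across, flange 46 mm across, 6 mm thick, 0.2 kg. One of the two has a 22 mm bore and goes on the pin; the other, bored 17 mm, stops on its nose, foot about 36 mm above the seat; which, is for you to find. Origin: centre of the flange's underside; z along the bore, away from the flange
- bushing_2: loose flanged brass bushing, flange down in the holder at first: 46 mm long, body 34 mm across, flange 46 mm across, 6 mm thick, 0.2 kg. One of the two has a 22 mm bore and goes on the pin; the other, bored 17 mm, stops on its nose, foot about 36 mm above the seat; which, is for you to find. Origin: centre of the flange's underside; z along the bore, away from the flange
- bushing_1_mid (a point): the middle of bushing_1's bore, 23 mm along its z axis from its origin; axes as the bushing's
- bushing_2_mid (a point): the middle of bushing_2's bore, 23 mm along its z axis from its origin; axes as the bushing's
- holder: fixed black plastic block 168 x 76 x 22 mm with two round nests of 49 mm, 12 mm deep, 40 mm either side of its centre along its own x; a bushing in a nest stands with its foot 10 mm above the worktop. Origin at the centre of its underside, z up
- gauge: fixed gauge stand: dark steel foot 95 x 75 x 14 mm, on it a round bright shoulder 52 mm across and 10 mm high, and on that the upright gauge pin, 20 mm across and 38 mm tall with a nose that tapers to 14 mm over its last 4 mm (top 62 mm above the worktop). Origin at the centre of its underside, z up
- pin_seat (a point): centre of the pin's foot, on the top of the shoulder 24 mm above the worktop: the origin of a bushing that is fully home lies here
- reject_tray: fixed shallow red open tray 170 (its x) x 130 (its y) x 30 mm, walls and floor 4 mm, standing on the platform of the balance (470 x 270 mm, 133 mm above the worktop). Origin at the centre of its underside, z up
- camera_stand: fixed stand of the inspection camera: dark foot 110 x 90 x 10 mm with a grey yoke that carries the camera, about 0.17 m tall in all. Origin at the centre of its underside, z up
- lens (a point): centre of the inspection camera's lens face, inside a white ring light 68 mm across, about 0.14 m above the worktop. Its z axis is the line of sight, out of the lens: up and towards the robot, 40 degrees from vertical; x and y lie across it
- grease_tin: round grey tin with a lid, 66 mm across, 52 mm tall, origin at the centre of its underside; a bystander to leave alone
- multimeter: green and black hand multimeter lying flat, 138 x 68 x 42 mm, origin at the centre of its underside; a bystander to leave alone
- oil_bottle: small white bottle with a red collar and long spout, 46 mm across, 131 mm tall, origin at the centre of its underside; a bystander to leave alone
Mind the look-alikes: they are no part of the job. What is shaped like the bushing_2 but pink or purple is not meant.

How it is judged:
On the way:
1. the good bushing sits fully home on the gauge pin while the tight one lies released in the reject tray (horizontal distance between bushing_2 and pin_seat below 0.003 m and z of bushing_2 in the frame of pin_seat below 0.003 m and angle between bushing_2's own z axis and vertical below 0.06 rad and x of bushing_1 in the frame of reject_tray between -0.078 and 0.078 m and y of bushing_1 in the frame of reject_tray between -0.058 and 0.058 m and z of bushing_1 in the frame of reject_tray between -0.005 and 0.055 m and contact force between bushing_1 and the fingers below 0.1 N and linear speed of bushing_1 below 0.03 m/s), for 0.2 s.
At the end, for the whole second after the job is handed in: good bushing gripped, still, clear of the camera and over 0.12 m up; its middle 70 to 145 mm out from the lens, within 20 mm of the line of sight along each cross axis, bore within 0.22 rad of it; tight bushing released and at rest in the tray (x of bushing_2_mid in the frame of lens between -0.02 and 0.02 m and y of bushing_2_mid in the frame of lens between -0.02 and 0.02 m and z of bushing_2_mid in the frame of lens between 0.07 and 0.145 m and angle between the z axis of bushing_2 and the z axis of lens, either way round below 0.22 rad and contact force between bushing_2 and the fingers above 1 N and contact force between bushing_2 and camera_stand below 0.1 N and height (world z) of bushing_2 above 0.12 m and linear speed of each of bushing_2, bushing_1 below 0.03 m/s and angular speed of bushing_2 below 0.15 rad/s and x of bushing_1 in the frame of reject_tray between -0.078 and 0.078 m and y of bushing_1 in the frame of reject_tray between -0.058 and 0.058 m and z of bushing_1 in the frame of reject_tray between -0.005 and 0.055 m and contact force between bushing_1 and the fingers below 0.1 N); the arm keeps its last pose, push and grip.
It fails at once if a bushing was forced onto the gauge (more than 60 N) (contact force between any of bushing_2, bushing_1 and gauge above 60 N).
It fails at once if a bystander was moved by more than 30 mm (distance of any of grease_tin, multimeter, oil_bottle from where it was at the start of the episode above 0.03 m).
It also fails if it takes over 72 s, if anything falls off the work surface, if the arm or the gripper's body presses on something with over 40 N, if the wrist force passes 120 N, or if a joint passes its speed limit or range.

ROBOT

A 6-joint arm with a two-finger parallel gripper is mounted at the origin on a cart in front of the work surface, level with it; the furniture and walls round the work are solid. World frame = base frame: x ahead of the robot, y to its left, z up, the work surface at z = 0. Lengths are in m, angles in rad, forces in N, time in s.
With the tool pointing down it reaches from about 0.275 to 0.85 m from the base axis. Payload 19 kg.
Tool frame: the origin (TCP) lies midway between the tips of the shut fingers; the grasp point (between the pads) lies 19 mm behind it; z points along the fingers, x is the direction in which the jaws open and shut, and the axes are right-handed (so a half turn about z gives the same grasp; the last joint's range is limited). The gripper opens to 85 mm and grips with 20 to 120 N. Pads are 22 mm wide; open, the fingers measure 114 mm over their backs; the gripper's body (76 mm by 85 mm) begins 54 mm behind the grasp point. The pads swing forward as they close: fully open they stand 13 mm farther back than shut.
Start: joints at [0.979, 0.15, 1.437, -0, 1.554, -0.134], TCP at [0.254, 0.516, 0.231] pointing down, gripper open.
Joint ranges: [-2.8, 2.8], [-0.68, 2.1], [0.12, 2.68], [-1.39, 4.53], [0.16, 2.79], [-2.81, 2.81]. Speed limits (rad/s): [1.89, 1.89, 2.22, 3.01, 3.01, 3.01].

INTERFACE

Orientations are given as [roll, pitch, yaw] about the fixed x, y, z axes, in that order (R = Rz(yaw) Ry(pitch) Rx(roll)).
In Python, from plant import get_obs, imaging, env gives the robot as it stands. The module is installed in compiled form; this text tells all that it offers.
- The arm moves only by the tool move_arm, never from a script. Its argument "rows" is a list of rows, each a list of 7 numbers: the turn, a rotation vector about the tool's x, y, z in rad, then the shift along the tool's x, y, z in cm, then the finger opening in cm, from 0 to 8.54. A call has 1 to 20 rows; each row is the pose to reach, as a shift and turn from the pose commanded when the call began, along the tool's axes at that moment; what a row does not reach only later rows make up. A row lasts 1/12 s, in which the tool goes at most 41.7 mm and 7.16 degrees, less where a joint would pass 70% of its speed; a pose out of reach is approached as far as the arm can. A call with a gripper value outside its range is refused whole. The fingers move at their own pace and stop on an object; the grip force is fixed at half the most. Time passes only in rows, so rows that repeat a pose let the fingers close. It gives the time, the measured TCP pose, the force and the opening at its end, in the units of the state.
- get_obs(): the state, without advancing time (a new reading comes with each control period).
- imaging.get_image(name): name is "scene" or "top" or "wrist"; returns the picture (480x640x3 uint8, red, green, blue); there is no depth.
- imaging.camera_model(name): a dict with "fx", "fy", "cx", "cy" (pixels), "view" (4x4, takes a point from world to camera coordinates); the wrist camera has in their place "mount" (4x4, takes a point from camera to tool coordinates, whose origin is the TCP and whose axes are the tool frame's). Camera axes: x right, y up, looking along -z (the intrinsics and any distortion apply to the point x, -y, -z); pixel columns grow to the right and rows downward; lengths in m; the calibration is good to about 2 mm. A picture is of the moment at which its call begins: read the wrist's pose just before it. camera_model takes no time and is no camera call.
- env.job_done(): hands the job in, once; it reports no verdict.
The state is a dict: "t": time; "joint_positions": joint angles; "joint_vel": joint speeds; "joint_efforts": joint torques, N m; "tcp_pos": TCP position; "ee_rot": TCP orientation; "wrist_force": force on the tool from outside, world axes, zero at the start; "torque": the same for the moment, N m; "opening": finger opening in m.
Only numpy, scipy, OpenCV 4.12 (cv2) and the standard library are available. Lean on these libraries where they do the work, as an engineer would, in place of code of your own. Each camera call takes 0.05 s, during which the arm holds its last target. There are 200 camera calls.

## Working session

There is one attempt and no reset: what is moved stays moved. The work goes in short steps, Python scripts to look and compute and a tool call to move; the robot and the scene stay as the last step left them, time stands still between calls to the robot, and variables do not carry over. Pictures are saved under pics/ and viewed, about 8 in all and at most 12, crops included, and the job is handed in when it is done.

Besides the shell and the picture viewer there is one more tool, called after ">>>" in YAML: its name, and indented under it one key for each argument. move_arm: Moves the arm, as the interface text tells. Its arguments: {"type":"object","properties":{"rows":{"type":"array","items":{"type":"array","items":{"type":"number"}}}},"required":["rows"]}

```bash
mkdir -p pics; cat > h.py <<'E'
import numpy as np, cv2
from plant import get_obs, imaging, env
from scipy.spatial.transform import Rotation as R
def save(name,f,crop=None,scale=1):
    im=imaging.get_image(name)[:,:,::-1]
    cv2.imwrite('pics/raw_'+f,im)
    if crop: x0,y0,x1,y1=crop; im=im[y0:y1,x0:x1]
    if scale!=1: im=cv2.resize(im,None,fx=scale,fy=scale,interpolation=cv2.INTER_CUBIC)
    cv2.imwrite('pics/'+f,im)
def tcp():
    o=get_obs(); T=np.eye(4); T[:3,:3]=R.from_euler('xyz',o['ee_rot']).as_matrix(); T[:3,3]=o['tcp_pos']; return T
def cam(name,T=None):
    m=imaging.camera_model(name)
    V=np.array(m['view']) if 'view' in m else np.linalg.inv((tcp() if T is None else T)@np.array(m['mount']))
    return m,V
def ray(name,u,v,T=None):
    m,V=cam(name,T); C=np.linalg.inv(V)
    d=np.array([(u-m['cx'])/m['fx'],-(v-m['cy'])/m['fy'],-1]); return C[:3,3],C[:3,:3]@d
def atz(name,u,v,z,T=None):
    o,d=ray(name,u,v,T); return o+d*(z-o[2])/d[2]
def proj(name,p,T=None):
    m,V=cam(name,T); q=V[:3,:3]@np.array(p)+V[:3,3]
    return np.array([m['cx']+m['fx']*q[0]/-q[2], m['cy']-m['fy']*q[1]/-q[2]])
def tri(*obs):
    A=np.zeros((3,3));b=np.zeros(3)
    for o,d in obs:
        d=d/np.linalg.norm(d);P=np.eye(3)-np.outer(d,d);A+=P;b+=P@o
    x=np.linalg.solve(A,b); return x
def move(goal_p,goal_R,T=None):
    "rotvec and shift in cm in present tool axes"
    T=tcp() if T is None else T
    return R.from_matrix(T[:3,:3].T@goal_R).as_rotvec().round(4),(100*T[:3,:3].T@(np.array(goal_p)-T[:3,3])).round(3)
E
python3 - <<'E'
from h import *
o=get_obs(); print({k:np.round(v,3) for k,v in o.items()})
for n in ('scene','top','wrist'):
    m=imaging.camera_model(n); print(n,{k:np.round(v,4).tolist() for k,v in m.items()})
a=imaging.get_image('scene');b=imaging.get_image('top')
cv2.imwrite('pics/s0.png',a[:,:,::-1]);cv2.imwrite('pics/t0.png',b[:,:,::-1])
E
```

```text
{'t': np.float64(0.0), 'joint_positions': array([ 0.979,  0.151,  1.438,  0.   ,  1.554, -0.134]), 'joint_vel': array([ 0.   ,  0.001,  0.   , -0.001, -0.001,  0.   ]), 'joint_efforts': array([ 3.0000e-03, -7.1305e+01, -5.7090e+01,  0.0000e+00,  8.0000e-03,
        0.0000e+00]), 'tcp_pos': array([0.254, 0.516, 0.231]), 'ee_rot': array([-3.141e+00,  1.000e-03,  1.113e+00]), 'wrist_force': array([0.311, 0.256, 0.186]), 'torque': array([ 0.027, -0.004,  0.048]), 'opening': np.float64(0.085)}
scene {'fx': 588.4781, 'fy': 588.4781, 'cx': 321.9485, 'cy': 241.4212, 'view': [[0.82, -0.5723, 0.0112, -0.4527], [0.3176, 0.4712, 0.8229, -0.1795], [-0.4762, -0.6712, 0.5681, -1.4692], [0.0, 0.0, 0.0, 1.0]]}
top {'fx': 623.3637, 'fy': 623.3637, 'cx': 314.3806, 'cy': 232.0056, 'view': [[0.0273, -0.9996, 0.0051, -0.1314], [0.9783, 0.0278, 0.2051, -0.4926], [-0.2051, -0.0006, 0.9787, -1.4392], [0.0, 0.0, 0.0, 1.0]]}
wrist {'fx': 432.1002, 'fy': 432.1002, 'cx': 320.6301, 'cy': 239.3709, 'mount': [[1.0, 0.0004, 0.0001, 0.0004], [0.0004, -0.9539, -0.3, -0.076], [-0.0001, 0.3, -0.9539, -0.1427], [0.0, 0.0, 0.0, 1.0]]}
```

View pics/s0.png

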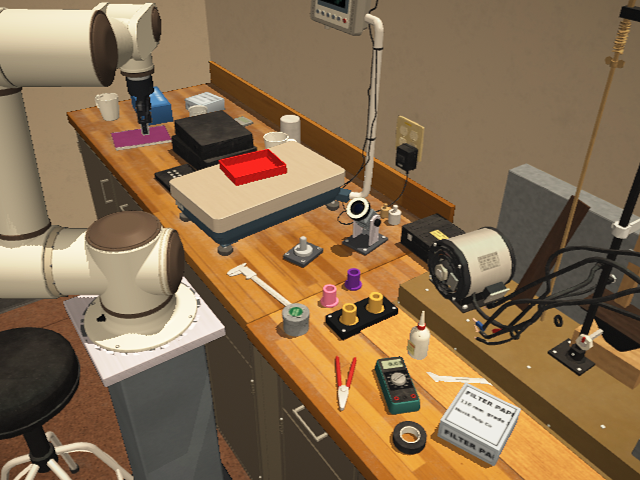

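View pics/t0.png

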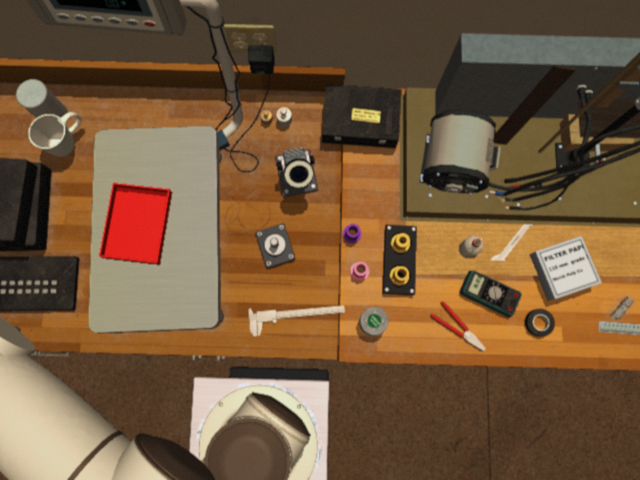

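The scene picture shows the holder with two brass bushings at about (349,313) and (375,302). In the top view they are at (400,275) and (400,241). The look-alikes in the top view are pink (359,270) and purple (352,233), and neither stands in the holder. Gauge (275,244), camera (296,172), red tray (137,224), tin (373,321), meter (491,292), bottle (474,246). I'll enlarge this area to check the choice.

```bash
python3 - <<'E'
import cv2
im=cv2.imread('pics/t0.png')[135:315,230:440]
cv2.imwrite('pics/t0c.png',cv2.resize(im,None,fx=3.3,fy=3.3,interpolation=cv2.INTER_CUBIC))
from h import *
for n,u,v,z in [('b_near',400,274,.056),('b_far',401,240,.056),('pin',275,243,.062),('tray',137,224,.163),('lens',296,172,.14),('tin',373,321,.052),('pink',359,270,.05),('purple',352,233,.05)]:
    print(n,atz('top',u,v,z).round(3))
E
```

```text
b_near [ 0.4   -0.322  0.056]
b_far [ 0.482 -0.324  0.056]
pin [ 0.465 -0.025  0.062]
tray [0.48  0.275 0.163]
lens [ 0.617 -0.072  0.14 ]
tin [ 0.289 -0.259  0.052]
pink [ 0.408 -0.226  0.05 ]
purple [ 0.497 -0.208  0.05 ]
```

View pics/t0c.png

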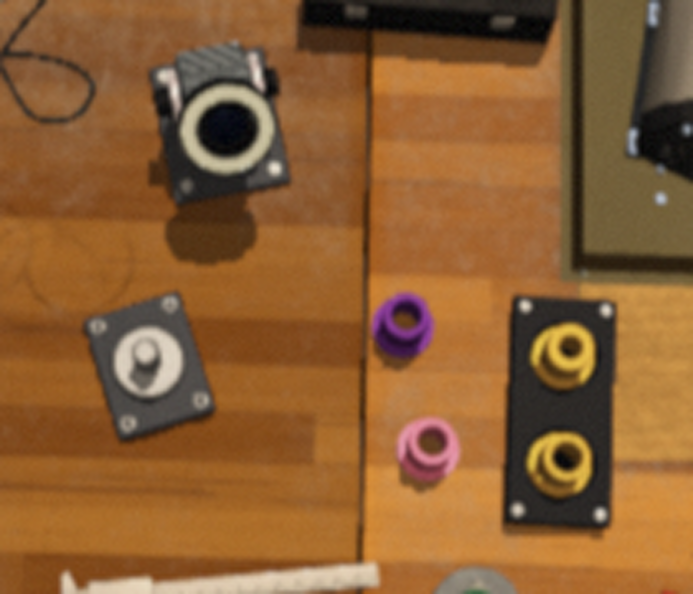

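The crop shows the two brass bushings in the black holder at crop pixels (567,350) and (566,458). The near one seems to have the larger bore. Pink and purple stand outside the holder, so they are not chosen. Next I'll go to a viewing pose over the pin and holder.

```bash
cat >> h.py <<'E'
DOWN=R.from_euler('xyz',[np.pi,0,np.pi/2]).as_matrix()
E
python3 - <<'E'
from h import *
print(move([.40,-.17,.38],DOWN)); print(move([.3,.3,.38],DOWN))
E
```

```text
(array([-3.000e-04,  1.000e-03, -4.578e-01]), array([-55.065,  43.393, -14.871]))
(array([-3.000e-04,  1.000e-03, -4.578e-01]), array([-17.324,  13.65 , -14.907]))
```

>>> move_arm:
  rows:
    - [0,0.001,-0.458,-17.3,13.65,-14.9,8.54]
    - [0,0.001,-0.458,-17.3,13.65,-14.9,8.54]
    - [0,0.001,-0.458,-17.3,13.65,-14.9,8.54]
    - [0,0.001,-0.458,-55.07,43.4,-14.9,8.54]
    - [0,0.001,-0.458,-55.07,43.4,-14.9,8.54]
    - [0,0.001,-0.458,-55.07,43.4,-14.9,8.54]
    - [0,0.001,-0.458,-55.07,43.4,-14.9,8.54]
    - [0,0.001,-0.458,-55.07,43.4,-14.9,8.54]
    - [0,0.001,-0.458,-55.07,43.4,-14.9,8.54]
    - [0,0.001,-0.458,-55.07,43.4,-14.9,8.54]
    - [0,0.001,-0.458,-55.07,43.4,-14.9,8.54]
    - [0,0.001,-0.458,-55.07,43.4,-14.9,8.54]
    - [0,0.001,-0.458,-55.07,43.4,-14.9,8.54]
    - [0,0.001,-0.458,-55.07,43.4,-14.9,8.54]
    - [0,0.001,-0.458,-55.07,43.4,-14.9,8.54]
    - [0,0.001,-0.458,-55.07,43.4,-14.9,8.54]
    - [0,0.001,-0.458,-55.07,43.4,-14.9,8.54]
    - [0,0.001,-0.458,-55.07,43.4,-14.9,8.54]
    - [0,0.001,-0.458,-55.07,43.4,-14.9,8.54]
    - [0,0.001,-0.458,-55.07,43.4,-14.9,8.54]

```text
t: 1.77
tcp_pos: [0.4001, -0.1713, 0.3797]
ee_rot: [-3.14, -0.002, 1.568]
wrist_force: [-1.4, 1.0, -0.5]
opening: 0.0854
```

```bash
python3 - <<'E'
from h import *
import json
T=tcp(); np.save('T1.npy',T)
save('wrist','w1.png')
print(get_obs()['t'])
for n,p in dict(near=[.4,-.322,.056],far=[.482,-.324,.056],pin=[.465,-.025,.062],lens=[.617,-.072,.14]).items(): print(n,proj('wrist',p,T).round(1))
E
```

```text
1.8167
near [180.8 177.7]
far [186.2 249.5]
pin [451.5 235.9]
lens [415.5 396.6]
```

View pics/w1.png

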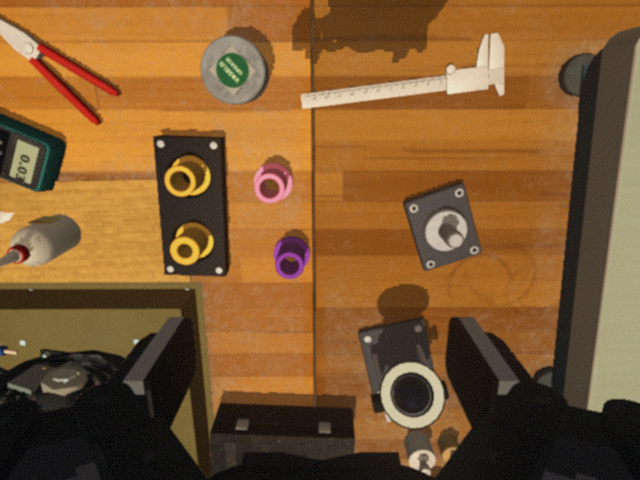

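The wrist view shows the near bushing top at about (180,180), the far one at (186,250), the pin top at (456,237) and the ring light at (412,395). All agree with the top camera. Enlarging for precision.

```bash
python3 - <<'E'
import cv2,numpy as np
im=cv2.imread('pics/raw_w1.png')
f=lambda x0,y0,x1,y1,s:cv2.resize(im[y0:y1,x0:x1],None,fx=s,fy=s,interpolation=cv2.INTER_CUBIC)
a=f(150,145,220,265,5); b=f(350,310,450,430,5)[:, :]; c=f(395,175,485,275,4)
H=600; out=np.zeros((600,350+450,3),np.uint8)
out[:600,:350]=a; out[:400-0,350:710]=c; 
cv2.imwrite('pics/w1c.png',out); cv2.imwrite('pics/w1d.png',b)
# ring light ellipse: fit bright contour
g=im[350:440,370:455].min(2); m=(g>170).astype(np.uint8)
cs,_=cv2.findContours(m,cv2.RETR_EXTERNAL,cv2.CHAIN_APPROX_NONE); k=max(cs,key=cv2.contourArea)
e=cv2.fitEllipse(k); print('ring',np.add(e[0],(370,350)),e[1:],len(k))
E
```

```text
Traceback (most recent call last):
cv2.error: OpenCV(4.12.0) /io/opencv/modules/imgproc/src/shapedescr.cpp:361: error: (-201:Incorrect size of input array) There should be at least 5 points to fit the ellipse in function 'fitEllipseNoDirect'
```

View pics/w1c.png

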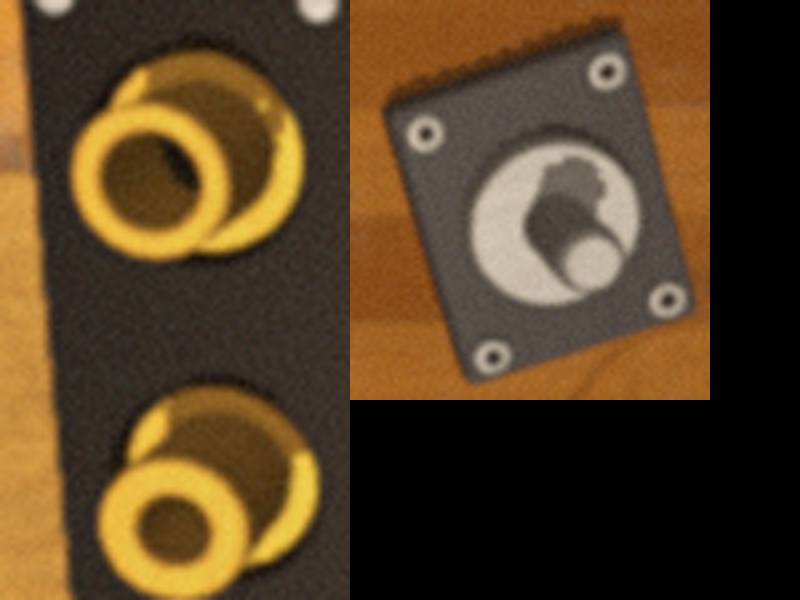

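The crop shows the near bore at about 2/3 of the body diameter (likely the 22 mm, good one). The far bore is about half (17 mm, likely tight). Top centres are at px (180.0,181.0) and (184.8,250.6), the pin nose at (455.8,241.0) and the shoulder at (446.3,230.5).

```bash
python3 - <<'E'
from h import *
T=np.load('T1.npy')
A=lambda u,v,z:atz('wrist',u,v,z,T).round(4)
print('near',A(180,181,.056),'far',A(184.8,250.6,.056),'d',np.linalg.norm(A(180,181,.056)-A(184.8,250.6,.056)))
print('pintop',A(455.75,241,.062),'shoulder',A(446.25,230.5,.024),'screws',A(444.4,228.9,.015))
print('foot edge',A(359,327,.01),A(425,317,.01),'holder edge L',A(158,150,.022),A(164.5,265,.022))
im=cv2.imread('pics/raw_w1.png'); g=im.min(2).astype(int); print(g[395,375:450:3])
m=(cv2.GaussianBlur(im,(3,3),0).min(2)>110).astype(np.uint8); m[:350]=0;m[440:]=0;m[:,:370]=0;m[:,455:]=0
for k in cv2.findContours(m,cv2.RETR_CCOMP,cv2.CHAIN_APPROX_NONE)[0]:
    if len(k)>40: print('ring',[np.round(x,1) for x in cv2.fitEllipse(k)])
t=cv2.imread('pics/t0.png'); m=(cv2.GaussianBlur(t,(3,3),0).min(2)>110).astype(np.uint8); m[:155]=0;m[195:]=0;m[:,:270]=0;m[:,:0]=0;m[:,325:]=0
for k in cv2.findContours(m,cv2.RETR_CCOMP,cv2.CHAIN_APPROX_NONE)[0]:
    if len(k)>25: print('top ring',[np.round(x,1) for x in cv2.fitEllipse(k)])
E
```

```text
near [ 0.4036 -0.3232  0.056 ] far [ 0.4833 -0.3257  0.056 ] d 0.07973919989565985
pintop [ 0.471  -0.0197  0.062 ] shoulder [ 0.4698 -0.0198  0.024 ] screws [ 0.4704 -0.0195  0.015 ]
foot edge [ 0.6069 -0.1202  0.01  ] [ 0.5925 -0.0336  0.01  ] holder edge L [ 0.3738 -0.3558  0.022 ] [ 0.5136 -0.3639  0.022 ]
[ 14  19 135 164 166 111  62  21  30  33  30  34  27  26  23  28  24  26
  45  29 169 164 159  66  32]
ring [array([411.6, 395.2]), array([62.2, 65.3]), np.float64(161.6)]
ring [array([411.8, 394.4]), array([43.6, 47.3]), np.float64(148.4)]
top ring [array([298.5, 173.6]), array([24.9, 26.9]), np.float64(75.7)]
top ring [array([298.5, 173.6]), array([19.3, 20.9]), np.float64(77.4)]
top ring [array([281.3, 160.2]), array([ 4.6, 12. ]), np.float64(157.6)]
```

View pics/w1d.png

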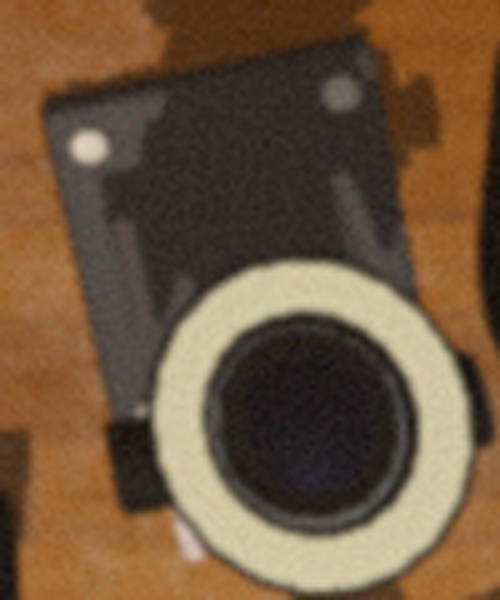

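The lens crop shows the foot's near edge running from (359.4,330) to (423,317.6), and the ring centre at (411.7,395). The 79.7 mm nest spacing matches the given 80 mm. Next: triangulate the lens and hover over the far bushing.

```bash
python3 - <<'E'
from h import *
T=np.load('T1.npy')
a=atz('wrist',359.4,330,.01,T);b=atz('wrist',423,317.6,.01,T);c=atz('wrist',372,394,.01,T)
print('foot',a,b,np.linalg.norm(b-a),np.degrees(np.arctan2(-(b-a)[0],(b-a)[1])),'side',np.degrees(np.arctan2((c-a)[1],(c-a)[0])))
L=tri(ray('wrist',411.7,395,T),ray('top',298.5,173.6)); print('lens',L.round(4),proj('wrist',L,T),proj('top',L))
for n in ('top',): print(proj('top',[.4703,-.0197,.062]),proj('top',[.4833,-.3257,.056]),proj('top',[.4036,-.3232,.056]))
print(move([.4833,-.3257,.12],DOWN))
E
```

```text
foot [ 0.61137826 -0.11956568  0.01      ] [ 0.59335883 -0.03615237  0.01      ] 0.08533744389781245 12.190048652662043 side 11.279472076229778
lens [ 0.6116 -0.0775  0.1447] [411.48080261 395.10704634] [298.3999678  173.64666673]
[272.7270534  240.60842004] [401.64315656 239.30663113] [400.62817131 272.49198677]
(array([-0.0006, -0.0016, -0.0009]), array([-15.583,   8.365,  25.962]))
```

>>> move_arm:
  rows:
    - [0,0,0,-15.58,8.37,0,8.54]
    - [0,0,0,-15.58,8.37,8,8.54]
    - [0,0,0,-15.58,8.37,14,8.54]
    - [0,0,0,-15.58,8.37,18,8.54]
    - [0,0,0,-15.58,8.37,22,8.54]
    - [0,0,0,-15.58,8.37,24.5,8.54]
    - [0,0,0,-15.58,8.37,25.96,8.54]
    - [0,0,0,-15.58,8.37,25.96,8.54]
    - [0,0,0,-15.58,8.37,25.96,8.54]
    - [0,0,0,-15.58,8.37,25.96,8.54]

```text
t: 2.65
tcp_pos: [0.4832, -0.324, 0.1181]
ee_rot: [-3.138, -0.004, 1.572]
wrist_force: [0.3, 0.0, 0.8]
opening: 0.0853
```

```bash
python3 - <<'E'
from h import *
T=tcp(); np.save('T2.npy',T)
save('wrist','w2.png')
print(get_obs()['t'],T[:3,3],proj('wrist',[.4833,-.3257,.056],T))
im=cv2.imread('pics/raw_w2.png'); hsv=cv2.cvtColor(cv2.GaussianBlur(im,(3,3),0),cv2.COLOR_BGR2HSV)
m=((hsv[...,0]>15)&(hsv[...,0]<32)&(hsv[...,1]>140)&(hsv[...,2]>150)).astype(np.uint8)
cs,h=cv2.findContours(m,cv2.RETR_CCOMP,cv2.CHAIN_APPROX_NONE)
for k,hh in zip(cs,h[0]):
    if cv2.contourArea(k)>800: print('hole' if hh[3]>=0 else 'outer',cv2.contourArea(k),[np.round(x,1) for x in cv2.fitEllipse(k)])
E
```

```text
2.7 [ 0.48320082 -0.32398319  0.11811399] [316.62253475 261.6650133 ]
outer 3750.0 [array([437.7, 297.1]), array([ 50.1, 112.2]), np.float64(95.0)]
outer 5444.0 [array([315.6, 245.9]), array([76.5, 91.2]), np.float64(179.5)]
hole 839.0 [array([315.3, 261.1]), array([31.8, 33.7]), np.float64(83.3)]
hole 1104.0 [array([316.8, 229.7]), array([41.9, 56.8]), np.float64(91.8)]
outer 5571.0 [array([466.9, 187.9]), array([ 54.4, 183.9]), np.float64(87.6)]
outer 46291.5 [array([146.6, 223.4]), array([245.8, 322.2]), np.float64(98.2)]
outer 5583.0 [array([320.1,  95.2]), array([83. , 85.8]), np.float64(174.4)]
hole 2503.0 [array([321.,  94.]), array([55.6, 57.4]), np.float64(2.7)]
outer 3960.0 [array([600.7,  98.9]), array([ 57.8, 115.3]), np.float64(9.3)]
outer 1714.0 [array([612.9,  16.9]), array([38. , 63.6]), np.float64(86.5)]
outer 3245.5 [array([553.6,  52.6]), array([ 45.3, 107.1]), np.float64(17.8)]
outer 18421.0 [array([142. ,  45.5]), array([104.7, 259.7]), np.float64(90.2)]
```

View pics/w2.png

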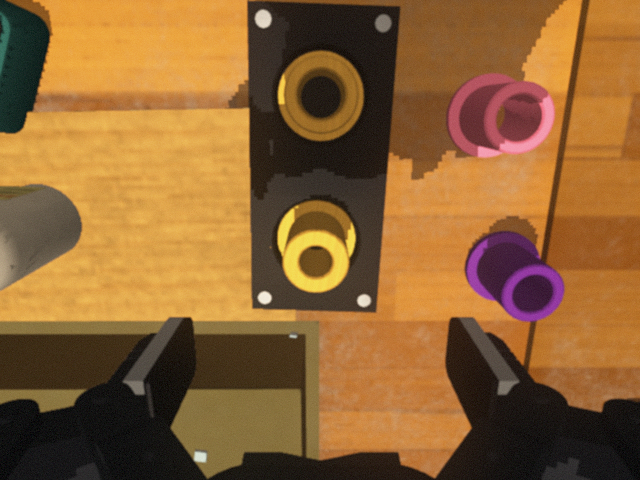

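The picture confirms the far bushing, with its bore at (315.6,261) between the fingers. My estimate projects to (316.6,261.7), under 1 mm off. Descending to grip it.

```bash
python3 - <<'E'
from h import *
T=tcp(); o=get_obs(); print(o['tcp_pos'].round(4),o['ee_rot'].round(4),o['joint_vel'].round(3))
T2=np.load('T2.npy')
f=atz('wrist',315.3,261.3,.055,T2);n=atz('wrist',321,94.5,.055,T2); print(f.round(4),n.round(4))
print(move([f[0],f[1],.024],DOWN), move([f[0],f[1],.024],DOWN,np.block([[DOWN,np.array([[.4833],[-.3257],[.12]])],[0,0,0,1]])))
E
```

```text
[ 0.484  -0.3246  0.121 ] [-3.1409e+00 -1.8000e-03  1.5719e+00] [ 0.002 -0.045 -0.042  0.001  0.017 -0.001]
[ 0.4835 -0.3264  0.055 ] [ 0.4032 -0.3236  0.055 ]
(array([-0.0007, -0.0018,  0.0011]), array([-0.196, -0.042,  9.703])) (array([0., 0., 0.]), array([-0.068,  0.017,  9.6  ]))
```

>>> move_arm:
  rows:
    - [0,0,0,-0.1,0,3,8.54]
    - [0,0,0,-0.1,0,6,8.54]
    - [0,0,0,-0.1,0,8,8.54]
    - [0,0,0,-0.1,0,9,8.54]
    - [0,0,0,-0.1,0,9.6,8.54]
    - [0,0,0,-0.1,0,9.6,5]
    - [0,0,0,-0.1,0,9.6,2.5]
    - [0,0,0,-0.1,0,9.6,2.5]
    - [0,0,0,-0.1,0,9.6,2.5]
    - [0,0,0,-0.1,0,9.6,2.5]
    - [0,0,0,-0.1,0,9.6,2.5]
    - [0,0,0,-0.1,0,9.6,2.5]
    - [0,0,0,-0.1,0,9.6,2.5]
    - [0,0,0,-0.1,0,9.6,2.5]

```text
t: 3.87
tcp_pos: [0.4844, -0.3269, 0.0261]
ee_rot: [3.14, 0.0, 1.571]
wrist_force: [-1.4, 2.0, 10.1]
opening: 0.0324
```

Gripped: the opening holds at 32 mm. Lifting and carrying it over the pin for a gentle trial.

>>> move_arm:
  rows:
    - [0,0,0,0,0,-3,2.5]
    - [0,0,0,0,0,-7,2.5]
    - [0,0,0,0,0,-11,2.5]
    - [0,0,0,3,-0.2,-12,2.5]
    - [0,0,0,7,-0.4,-12,2.5]
    - [0,0,0,11,-0.6,-12,2.5]
    - [0,0,0,15,-0.8,-12,2.5]
    - [0,0,0,19,-1,-12,2.5]
    - [0,0,0,23,-1.2,-12,2.5]
    - [0,0,0,26.5,-1.3,-12,2.5]
    - [0,0,0,29,-1.3,-12,2.5]
    - [0,0,0,30.7,-1.3,-12,2.5]
    - [0,0,0,30.7,-1.3,-11,2.5]
    - [0,0,0,30.7,-1.3,-9,2.5]
    - [0,0,0,30.7,-1.3,-7.4,2.5]
    - [0,0,0,30.7,-1.3,-7,2.5]
    - [0,0,0,30.7,-1.3,-7,2.5]
    - [0,0,0,30.7,-1.3,-7,2.5]
    - [0,0,0,30.7,-1.3,-7,2.5]

```text
t: 5.45
tcp_pos: [0.4713, -0.0199, 0.0959]
ee_rot: [3.14, -0.001, 1.571]
wrist_force: [-0.0, -1.0, -2.0]
opening: 0.0326
```

```bash
python3 - <<'E'
from h import *
T=tcp(); np.save('T3.npy',T)
w=imaging.get_image('wrist')[:,:,::-1]; s=imaging.get_image('scene')[:,:,::-1]
cv2.imwrite('pics/raw_w3.png',w);cv2.imwrite('pics/raw_s3.png',s)
o=get_obs(); print(o['t'],o['tcp_pos'].round(4),o['ee_rot'].round(4),o['wrist_force'].round(1),o['opening'])
p=proj('scene',[.4703,-.0197,.06]); print(p)
u,v=p.astype(int)
a=cv2.resize(s[v-50:v+30,u-45:u+45],None,fx=5,fy=5,interpolation=cv2.INTER_CUBIC) # 450x400
b=cv2.resize(w[150:350,230:400],None,fx=2,fy=2,interpolation=cv2.INTER_CUBIC)
out=np.zeros((400,450+340,3),np.uint8); out[:,:450]=a; out[:,450:]=b
cv2.imwrite('pics/c3.png',out); print('scene crop origin',u-45,v-50)
E
```

```text
5.55 [ 0.4712 -0.0198  0.0958] [ 3.1401e+00 -6.0000e-04  1.5708e+00] [ 0.5 -0.8 -1.2] 0.03238662181358072
[302.24758986 237.87030194]
scene crop origin 257 187
```

View pics/c3.png

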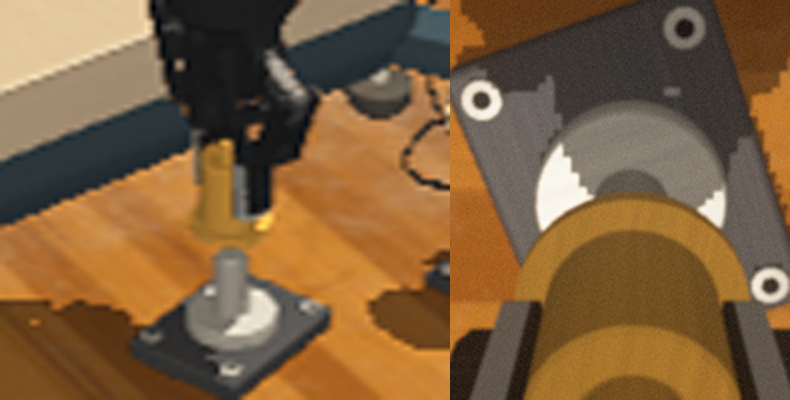

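The picture shows the bushing directly above the pin, with the shoulder centred under the flange (crop x about 631 against 633). Checking the fore-and-aft alignment numerically from the screws and shoulder edge.

```bash
python3 - <<'E'
from h import *
T=np.load('T3.npy')
A=lambda u,v,z:atz('wrist',(u-450)/2+230,v/2+150,z,T)
a=A(482,100,.0145);b=A(770,286,.0145);print('centre',(a+b)/2,np.linalg.norm(a-b)); print('shoulder back edge',A(631,100,.024)+[.026,0,0])
s=(A(536,200,.024)+A(727,200,.024))/2; print('shoulder y',s, A(727,200,.024)-A(536,200,.024))
print('bushing flange centre y',(A(517,290,.081)+A(749,290,.081))/2)
E
```

```text
centre [ 0.47099254 -0.01993105  0.0145    ] 0.09525710182222834
shoulder back edge [ 0.46808581 -0.01989589  0.024     ]
shoulder y [ 0.4688326  -0.01978204  0.024     ] [3.98858391e-05 5.01132794e-02 0.00000000e+00]
bushing flange centre y [ 0.46821587 -0.01952765  0.081     ]
```

>>> move_arm:
  rows:
    - [0,0,0,0,0,1,2.5]
    - [0,0,0,0,0,1.6,2.5]
    - [0,0,0,0,0,1.8,2.5]
    - [0,0,0,0,0,1.9,2.5]
    - [0,0,0,0,0,2.0,2.5]
    - [0,0,0,0,0,2.1,2.5]
    - [0,0,0,0,0,2.1,2.5]

```text
t: 6.13
tcp_pos: [0.4714, -0.0199, 0.0751]
ee_rot: [3.14, 0.0, 1.571]
wrist_force: [-5.2, -1.5, 20.9]
opening: 0.0324
```

It stops on the nose with 21 N and its foot about 35–36 mm above the seat, so this is the tight one. Taking it to the tray.

>>> move_arm:
  rows:
    - [0,0,0,0,0,-2,2.5]
    - [0,0,0,0,0,-6,2.5]
    - [0,0,0,0,0,-10,2.5]
    - [0,0,0,2,0.2,-13,2.5]
    - [0,0,0,6,0.4,-13.5,2.5]
    - [0,0,0,10,0.6,-13.5,2.5]
    - [0,0,0,14,0.8,-13.5,2.5]
    - [0,0,0,18,1,-13.5,2.5]
    - [0,0,0,22,1,-13.5,2.5]
    - [0,0,0,26,1,-13.5,2.5]
    - [0,0,0,28.5,1,-13.5,2.5]
    - [0,0,0,29.5,1,-13,2.5]
    - [0,0,0,29.5,1,-11,2.5]
    - [0,0,0,29.5,1,-9.5,2.5]
    - [0,0,0,29.5,1,-9,2.5]
    - [0,0,0,29.5,1,-9,2.5]
    - [0,0,0,29.5,1,-9,2.5]

```text
t: 7.55
tcp_pos: [0.4809, 0.275, 0.1645]
ee_rot: [3.141, -0.001, 1.571]
wrist_force: [-0.3, -0.0, -1.3]
opening: 0.0322
```

```bash
python3 - <<'E'
from h import *
T=tcp(); s=imaging.get_image('top')[:,:,::-1]
o=get_obs(); print(o['t'],o['tcp_pos'].round(4),o['wrist_force'].round(1),o['opening'])
w=imaging.get_image('wrist')[:,:,::-1]; cv2.imwrite('pics/w4.png',w)
E
```

```text
7.6 [0.4811 0.2751 0.165 ] [-1.   0.4 -2. ] 0.03221105478652098
```

View pics/w4.png

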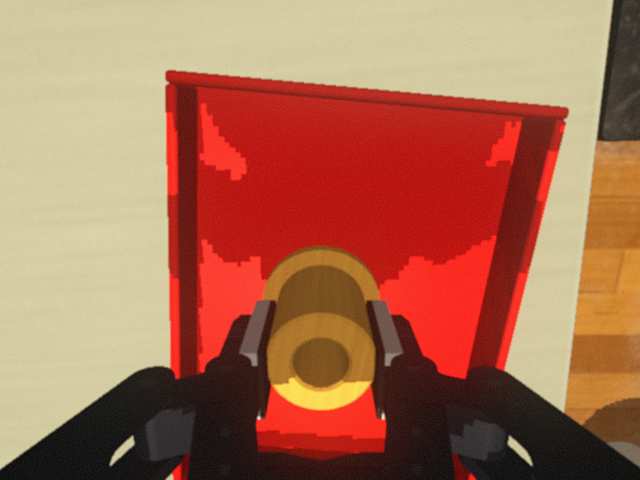

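The picture shows the bushing inside the red tray, about 1 cm above the floor and well clear of the walls. Lowering it and letting go.

>>> move_arm:
  rows:
    - [0,0,0,0,0,0.6,2.5]
    - [0,0,0,0,0,1.0,2.5]
    - [0,0,0,0,0,1.1,2.5]
    - [0,0,0,0,0,1.1,2.5]
    - [0,0,0,0,0,1.1,3.5]
    - [0,0,0,0,0,1.1,5]
    - [0,0,0,0,0,1.1,5]
    - [0,0,0,0,0,1.1,5]
    - [0,0,0,0,0,1.1,5]
    - [0,0,0,0,0,0,5]
    - [0,0,0,0,0,-3,5]
    - [0,0,0,0,0,-7,5]
    - [0,0,0,0,0,-7,5]

```text
t: 8.73
tcp_pos: [0.4824, 0.276, 0.2421]
ee_rot: [3.133, -0.004, 1.571]
wrist_force: [0.9, 0.6, 2.5]
opening: 0.05
```

```bash
python3 - <<'E'
from h import *
T=tcp()
save('wrist','w5.png')
im=cv2.imread('pics/raw_w5.png'); hsv=cv2.cvtColor(im,cv2.COLOR_BGR2HSV)
m=((hsv[...,0]>14)&(hsv[...,0]<32)&(hsv[...,1]>120)&(hsv[...,2]>80)).astype(np.uint8); m[:,:200]=0;m[:,440:]=0
k=max(cv2.findContours(m,0,1)[0],key=cv2.contourArea); print(cv2.boundingRect(k)); 
print('predicted top/foot px',proj('wrist',[.4801,.2751,.183],T),proj('wrist',[.4801,.2751,.137],T))
o=get_obs();print(o['t'],o['tcp_pos'],o['opening'])
print(move([.4032,-.3236,.2],DOWN))
E
```

```text
(280, 195, 78, 93)
predicted top/foot px [318.13105907 257.91052473] [318.22126955 231.02975181]
8.7833 [0.48192133 0.27582458 0.23891287] 0.05032343571297664
(array([ 0.0065, -0.0034,  0.0002]), array([-59.954,  -7.911,   3.633]))
```

The brass outline box (280–358, 195–288) matches a bushing standing upright at the predicted spot, so it is released in the tray. Going back for the near bushing.

>>> move_arm:
  rows:
    - [0,0,0,-4,-0.5,0,8.54]
    - [0,0,0,-8,-1,0,8.54]
    - [0,0,0,-12,-1.5,0,8.54]
    - [0,0,0,-16,-2,0,8.54]
    - [0,0,0,-20,-2.6,0,8.54]
    - [0,0,0,-24,-3.1,0,8.54]
    - [0,0,0,-28,-3.6,0,8.54]
    - [0,0,0,-32,-4.1,0,8.54]
    - [0,0,0,-36,-4.6,0,8.54]
    - [0,0,0,-40,-5.1,2,8.54]
    - [0,0,0,-44,-5.7,4,8.54]
    - [0,0,0,-48,-6.2,6,8.54]
    - [0,0,0,-52,-6.7,8,8.54]
    - [0,0,0,-55.5,-7.1,9.5,8.54]
    - [0,0,0,-58,-7.5,10.8,8.54]
    - [0,0,0,-59.87,-7.69,11.3,8.54]
    - [0,0,0,-59.87,-7.69,11.3,8.54]
    - [0,0,0,-59.87,-7.69,11.3,8.54]
    - [0,0,0,-59.87,-7.69,11.3,8.54]

```text
t: 10.37
tcp_pos: [0.404, -0.3229, 0.1208]
ee_rot: [3.141, -0.001, 1.571]
wrist_force: [0.7, 1.1, 0.5]
opening: 0.0855
```

```bash
python3 - <<'E'
from h import *
T=tcp(); save('wrist','w6.png')
o=get_obs(); print(o['t'],o['tcp_pos'].round(4),o['ee_rot'].round(4),proj('wrist',[.4034,-.3234,.056],T))
im=cv2.imread('pics/raw_w6.png'); hsv=cv2.cvtColor(cv2.GaussianBlur(im,(3,3),0),cv2.COLOR_BGR2HSV)
m=((hsv[...,0]>15)&(hsv[...,0]<32)&(hsv[...,1]>140)&(hsv[...,2]>150)).astype(np.uint8)
cs,h=cv2.findContours(m,cv2.RETR_CCOMP,cv2.CHAIN_APPROX_NONE)
for k,hh in zip(cs,h[0]):
    e=cv2.fitEllipse(k) if cv2.contourArea(k)>600 else None
    if e and abs(e[0][0]-320)<40: print('hole' if hh[3]>=0 else 'outer',cv2.contourArea(k),[np.round(x,1) for x in e], atz('wrist',*e[0],.056,T).round(4))
E
```

```text
10.4167 [ 0.4042 -0.3227  0.1211] [ 3.1410e+00 -6.0000e-04  1.5715e+00] [319.380332   258.11498288]
outer 3790.5 [array([318.7, 246.9]), array([72.9, 83.1]), np.float64(172.2)] [ 0.3974 -0.3237  0.056 ]
hole 1418.5 [array([318.8, 257.3]), array([41.3, 43.8]), np.float64(88.7)] [ 0.403  -0.3237  0.056 ]
```

>>> move_arm:
  rows:
    - [0,0,0,0,0,3,8.54]
    - [0,0,0,0,0,6,8.54]
    - [0,0,0,0,0,8,8.54]
    - [0,0,0,0,0,9,8.54]
    - [0,0,0,0,0,9.5,8.54]
    - [0,0,0,0,0,9.5,5]
    - [0,0,0,0,0,9.5,2.5]
    - [0,0,0,0,0,9.5,2.5]
    - [0,0,0,0,0,9.5,2.5]
    - [0,0,0,0,0,9.5,2.5]
    - [0,0,0,0,0,9.5,2.5]
    - [0,0,0,0,0,9.5,2.5]
    - [0,0,0,0,0,9.5,2.5]

```text
t: 11.5
tcp_pos: [0.4044, -0.3237, 0.0269]
ee_rot: [3.14, 0.001, 1.571]
wrist_force: [-2.4, 2.3, 11.4]
opening: 0.0323
```

>>> move_arm:
  rows:
    - [0,0,0,0,0,-3,2.5]
    - [0,0,0,0,0,-7,2.5]
    - [0,0,0,0,0,-11,2.5]
    - [0,0,0,3,0.7,-12,2.5]
    - [0,0,0,7,1.5,-12,2.5]
    - [0,0,0,11,2.4,-12,2.5]
    - [0,0,0,15,3.3,-12,2.5]
    - [0,0,0,19,4.2,-12,2.5]
    - [0,0,0,23,5.1,-12,2.5]
    - [0,0,0,26.5,5.9,-12,2.5]
    - [0,0,0,29,6.4,-12,2.5]
    - [0,0,0,30.37,6.69,-12,2.5]
    - [0,0,0,30.37,6.69,-11,2.5]
    - [0,0,0,30.37,6.69,-9,2.5]
    - [0,0,0,30.37,6.69,-7,2.5]
    - [0,0,0,30.37,6.69,-5.7,2.5]
    - [0,0,0,30.37,6.69,-5.4,2.5]
    - [0,0,0,30.37,6.69,-5.4,2.5]
    - [0,0,0,30.37,6.69,-5.4,2.5]
    - [0,0,0,30.37,6.69,-5.4,2.5]

```text
t: 13.17
tcp_pos: [0.4713, -0.0199, 0.0809]
ee_rot: [3.14, -0.001, 1.571]
wrist_force: [0.3, 1.0, -2.1]
opening: 0.0323
```

>>> move_arm:
  rows:
    - [0,0,0,0,0,0.2,2.5]
    - [0,0,0,0,0,0.3,2.5]
    - [0,0,0,0,0,0.4,2.5]
    - [0,0,0,0,0,0.5,2.5]
    - [0,0,0,0,0,0.6,2.5]
    - [0,0,0,0,0,0.7,2.5]
    - [0,0,0,0,0,0.8,2.5]

```text
t: 13.75
tcp_pos: [0.4708, -0.0195, 0.0718]
ee_rot: [3.141, -0.001, 1.571]
wrist_force: [-0.0, 0.3, -2.3]
opening: 0.0323
```

The foot is already at 55 mm and free of force, so this one goes over the pin. Continuing down.

>>> move_arm:
  rows:
    - [0,0,0,0,0,0.2,2.5]
    - [0,0,0,0,0,0.4,2.5]
    - [0,0,0,0,0,0.6,2.5]
    - [0,0,0,0,0,0.8,2.5]
    - [0,0,0,0,0,1.0,2.5]
    - [0,0,0,0,0,1.2,2.5]
    - [0,0,0,0,0,1.4,2.5]
    - [0,0,0,0,0,1.6,2.5]
    - [0,0,0,0,0,1.6,2.5]

```text
t: 14.5
tcp_pos: [0.4706, -0.0195, 0.0555]
ee_rot: [-3.141, -0.001, 1.571]
wrist_force: [0.1, -0.1, -2.0]
opening: 0.0318
```

Now at about 14 mm above home, with no side load.

>>> move_arm:
  rows:
    - [0,0,0,0,0,0.2,2.5]
    - [0,0,0,0,0,0.4,2.5]
    - [0,0,0,0,0,0.6,2.5]
    - [0,0,0,0,0,0.8,2.5]
    - [0,0,0,0,0,1.0,2.5]
    - [0,0,0,0,0,1.15,2.5]
    - [0,0,0,0,0,1.25,2.5]
    - [0,0,0,0,0,1.3,2.5]
    - [0,0,0,0,0,1.3,2.5]

```text
t: 15.25
tcp_pos: [0.4708, -0.0195, 0.0428]
ee_rot: [3.142, -0.001, 1.571]
wrist_force: [-0.4, -0.1, -1.7]
opening: 0.0324
```

>>> move_arm:
  rows:
    - [0,0,0,0,0,0.1,2.5]
    - [0,0,0,0,0,0.15,2.5]
    - [0,0,0,0,0,0.2,2.5]
    - [0,0,0,0,0,0.2,2.5]

```text
t: 15.58
tcp_pos: [0.4708, -0.0195, 0.041]
ee_rot: [3.141, -0.001, 1.571]
wrist_force: [-0.2, 0.9, -0.3]
opening: 0.0326
```

>>> move_arm:
  rows:
    - [0,0,0,0,0,0.05,2.5]
    - [0,0,0,0,0,0.1,2.5]
    - [0,0,0,0,0,0.1,2.5]

```text
t: 15.83
tcp_pos: [0.4709, -0.0195, 0.0409]
ee_rot: [3.141, -0.001, 1.571]
wrist_force: [-9.4, 2.5, 20.2]
opening: 0.0324
```

Contact at 20 N with the foot on the seat height (24 mm), so it is home. Letting go, backing off and checking.

>>> move_arm:
  rows:
    - [0,0,0,0,0,0,4]
    - [0,0,0,0,0,0,6]
    - [0,0,0,0,0,0,6]
    - [0,0,0,0,0,0,6]
    - [0,0,0,0,0,0,6]
    - [0,0,0,0,0,0,6]
    - [0,0,0,0,0,-3,6]
    - [0,0,0,0,0,-7,6]
    - [0,0,0,0,0,-8,6]
    - [0,0,0,0,0,-8,6]
    - [0,0,0,0,0,-8,6]

```text
t: 16.75
tcp_pos: [0.471, -0.0197, 0.1202]
ee_rot: [3.14, -0.001, 1.571]
wrist_force: [-0.6, 0.5, -0.7]
opening: 0.06
```

```bash
python3 - <<'E'
from h import *
T=tcp(); np.save('T7.npy',T); o=get_obs(); print(o['t'],o['tcp_pos'].round(4),o['ee_rot'].round(4),o['opening'])
w=imaging.get_image('wrist')[:,:,::-1]; s=imaging.get_image('scene')[:,:,::-1]
cv2.imwrite('pics/raw_w7.png',w)
a=cv2.resize(s[130:270,215:335],(480,560),interpolation=cv2.INTER_CUBIC)
b=cv2.resize(w[120:360,220:420],(320,384),interpolation=cv2.INTER_CUBIC)
out=np.zeros((560,800,3),np.uint8); out[:,:480]=a; out[:384,480:]=b; cv2.imwrite('pics/c7.png',out)
print('pred top home',proj('wrist',[.4705,-.0198,.070],T),'pin nose',proj('wrist',[.4705,-.0198,.062],T))
E
```

```text
16.75 [ 0.471  -0.0197  0.1202] [ 3.1402e+00 -6.0000e-04  1.5710e+00] 0.05999206496562903
pred top home [320.16292735 268.61891809] pin nose [320.1700282  262.71494529]
```

View pics/c7.png

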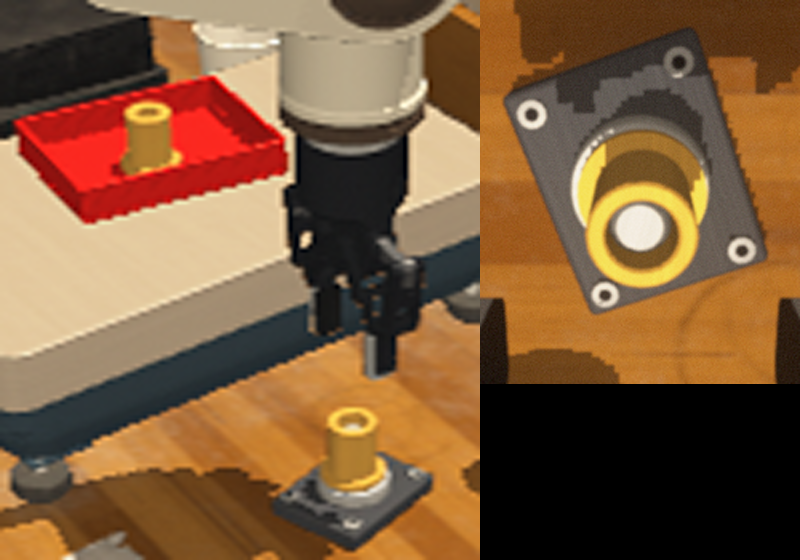

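The picture shows the good bushing home on the pin, its flange on the shoulder and the pin nose visible in the bore. The reject stands upright in the tray. Next: regrip, and draw it straight off.

>>> move_arm:
  rows:
    - [0,0,0,0,0,4,6]
    - [0,0,0,0,0,7,6]
    - [0,0,0,0,0,7.8,6]
    - [0,0,0,0,0,7.8,4]
    - [0,0,0,0,0,7.8,2.5]
    - [0,0,0,0,0,7.8,2.5]
    - [0,0,0,0,0,7.8,2.5]
    - [0,0,0,0,0,7.8,2.5]
    - [0,0,0,0,0,7.8,2.5]
    - [0,0,0,0,0,7.4,2.5]
    - [0,0,0,0,0,7,2.5]
    - [0,0,0,0,0,6,2.5]
    - [0,0,0,0,0,5,2.5]
    - [0,0,0,0,0,4,2.5]
    - [0,0,0,0,0,3,2.5]
    - [0,0,0,0,0,1,2.5]
    - [0,0,0,0,0,-3,2.5]
    - [0,0,0,0,0,-7,2.5]
    - [0,0,0,0,0,-8,2.5]
    - [0,0,0,0,0,-8,2.5]

```text
t: 18.52
tcp_pos: [0.472, -0.0199, 0.2039]
ee_rot: [3.135, 0.0, 1.571]
wrist_force: [0.8, -0.6, -2.6]
opening: 0.0321
```

```bash
python3 - <<'E'
from h import *
L=np.array([.6116,-.0775,.1447])
for a in (12,):
    a=np.radians(a);s,c=np.sin(np.radians(40)),np.cos(np.radians(40))
    zl=np.array([-s*np.cos(a),-s*np.sin(a),c]); ax=np.cross([0,0,-1],-zl); ax/=np.linalg.norm(ax)
    G=R.from_rotvec(ax*np.radians(40)).as_matrix()@DOWN
    P=L+zl*.099; print(P,-zl,G[:,2],G[:,0])
    print(move(P,G)); np.savez('goal.npz',P=P,G=G,zl=zl,L=L)
    o=get_obs(); print(o['t'],o['tcp_pos'],o['opening'])
E
```

```text
[ 0.54935463 -0.09073066  0.2205384 ] [ 0.62874116  0.13364306 -0.76604444] [ 0.62874116  0.13364306 -0.76604444] [-0.04757915  0.98988674  0.13364306]
(array([-0.6768,  0.1453,  0.0008]), array([-7.089,  7.748, -1.614]))
18.5167 [ 0.47195858 -0.01987117  0.20389721] 0.03214939100417288
```

>>> move_arm:
  rows:
    - [-0.05,0.01,0,-0.5,0.3,-2,2.5]
    - [-0.11,0.024,0,-1.2,0.8,-4,2.5]
    - [-0.18,0.038,0,-2,1.6,-4.5,2.5]
    - [-0.25,0.053,0,-2.8,2.5,-4.5,2.5]
    - [-0.32,0.068,0,-3.6,3.4,-4.5,2.5]
    - [-0.39,0.083,0,-4.4,4.3,-4.2,2.5]
    - [-0.46,0.098,0,-5.2,5.2,-3.9,2.5]
    - [-0.53,0.113,0,-5.9,6.1,-3.5,2.5]
    - [-0.6,0.128,0,-6.5,6.9,-3,2.5]
    - [-0.65,0.138,0,-6.9,7.5,-2.5,2.5]
    - [-0.675,0.143,0,-7.05,7.8,-2.1,2.5]
    - [-0.683,0.145,0,-7.09,7.85,-1.9,2.5]
    - [-0.683,0.145,0,-7.09,7.85,-1.9,2.5]
    - [-0.683,0.145,0,-7.09,7.85,-1.9,2.5]
    - [-0.683,0.145,0,-7.09,7.85,-1.9,2.5]
    - [-0.683,0.145,0,-7.09,7.85,-1.9,2.5]

```text
t: 19.85
tcp_pos: [0.5494, -0.0903, 0.2192]
ee_rot: [2.454, -0.134, 1.62]
wrist_force: [-0.3, 0.6, -2.2]
opening: 0.032
```

```bash
python3 - <<'E'
from h import *
g=np.load('goal.npz'); T=tcp(); o=get_obs(); print(o['t'],o['tcp_pos'].round(4),o['opening'],o['joint_vel'].round(3))
mid=T[:3,3]-T[:3,2]*.006; d=mid-g['L']; zl=g['zl']; print('along',d@zl,'off',d-zl*(d@zl),'ang',np.degrees(np.arccos(-T[:3,2]@zl)))
w=imaging.get_image('wrist')[:,:,::-1]; t=imaging.get_image('top')[:,:,::-1]; s=imaging.get_image('scene')[:,:,::-1]
cv2.imwrite('pics/raw_w8.png',w);cv2.imwrite('pics/raw_t8.png',t);cv2.imwrite('pics/raw_s8.png',s)
np.save('T8.npy',T); print('lens in wrist',proj('wrist',g['L'],T),'lens top',proj('top',g['L']),'mid scene',proj('scene',mid),'lens scene',proj('scene',g['L']))
out=np.zeros((600,800,3),np.uint8)
out[:300,:400]=cv2.resize(w,(400,300),interpolation=cv2.INTER_AREA)
a=s[180:270,290:410]; out[300:,:400]=cv2.resize(a,(400,300),interpolation=cv2.INTER_CUBIC)
b=t[130:280,200:300+0]; out[:600,400:800]=cv2.resize(t[120:270,220:320],(400,600),interpolation=cv2.INTER_CUBIC)
cv2.imwrite('pics/c8.png',out)
E
```

```text
19.85 [ 0.5494 -0.0903  0.2192] 0.032026749578651474 [-0.001 -0.     0.002  0.003 -0.001 -0.004]
along 0.10389711570183319 off [-0.00060778  0.00025215 -0.00045486] ang 0.04336656479771965
lens in wrist [320.16975128 241.33656506] lens top [298.39230473 173.63827684] mid scene [340.82440016 189.84958673] lens scene [356.25066938 206.22380829]
```

View pics/c8.png

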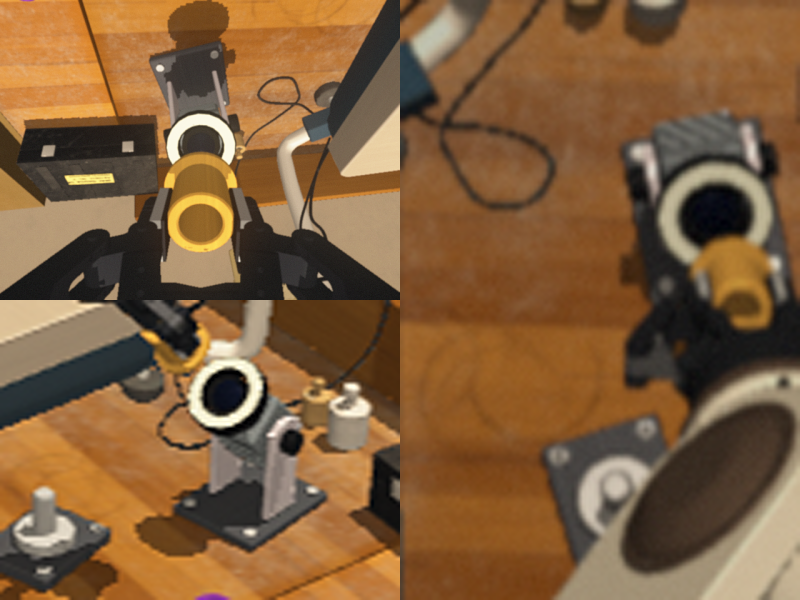

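The picture shows the good bushing held flange towards the lens, clear of the camera, with the ring light concentric behind it. The ring centre looks about 7 px (4–5 mm) off my lens estimate, so I'll re-triangulate from all four views.

```bash
python3 - <<'E'
from h import *
g=np.load('goal.npz'); T1=np.load('T1.npy');T8=np.load('T8.npy'); zl=g['zl']
def fit(f,cx,cy,r,thr=110,cut=999):
    im=cv2.GaussianBlur(cv2.imread(f),(3,3),0).astype(int); hs=[]
    # outer edge along radial lines, inside->out
    for th in np.radians(np.arange(0,360,6)):
        prof=[(im[int(round(cy+q*np.sin(th))),int(round(cx+q*np.cos(th)))].min()) for q in np.arange(.6*r,1.3*r,.25)]
        p=np.array(prof)>thr; i=np.flatnonzero(p[:-1]&~p[1:])
        y=cy+(.6*r+.25*(i[0] if len(i) else 0))*np.sin(th)
        if len(i) and y<cut: hs.append([cx+(.6*r+.25*i[0])*np.cos(th),y])
    e=cv2.fitEllipse(np.array(hs,np.float32)); return len(hs),e
r8=fit('pics/raw_w8.png',321,234,56,cut=255); rs=fit('pics/raw_s8.png',358,208.8,11.5); print(r8,rs)
obs=[ray('wrist',411.7,395,T1),ray('top',298.5,173.6),ray('scene',*rs[1][0]),ray('wrist',*r8[1][0],T8)]
for sel in ([0,1],[0,2],[0,1,2],[2,3],[0,1,2,3]):
    L=tri(*[obs[i] for i in sel]); print(sel,L.round(4))
print(proj('wrist',L,T1),proj('top',L),proj('scene',L),proj('wrist',L,T8))
mid=T8[:3,3]-T8[:3,2]*.006; d=mid-L; print('along',d@zl,'off tool',T8[:3,:3].T@(d-zl*(d@zl)))
E
```

```text
(38, ((320.0885925292969, 228.55722045898438), (94.2271957397461, 104.92988586425781), 90.74421691894531)) (51, ((357.0460510253906, 206.77279663085938), (20.012157440185547, 23.849163055419922), 46.02508544921875))
[0, 1] [ 0.6119 -0.0775  0.1437]
[0, 2] [ 0.6146 -0.0766  0.141 ]
[0, 1, 2] [ 0.6132 -0.0775  0.1422]
[2, 3] [ 0.615  -0.0754  0.1372]
[0, 1, 2, 3] [ 0.6142 -0.0765  0.1384]
[411.26506793 393.69381065] [298.03444349 173.35738574] [356.6659176  207.75359238] [320.25940951 234.72456214]
along 0.11053781453807948 off tool [1.67146130e-04 1.24893649e-03 3.15509423e-07]
```

The lens comes out at about (0.614, -0.077, 0.140). The bushing's middle is about 105–110 mm out, within 2 mm of the axis, and the arm is still. Handing in.

```bash
python3 - <<'E'
from h import *
o=get_obs(); print(o['t'],o['joint_vel'].round(3),o['opening'],o['wrist_force'].round(1))
a=cv2.imread('pics/t0.png').astype(int);b=cv2.imread('pics/raw_t8.png').astype(int)
for n,(u,v) in dict(tin=(373,321),meter=(491,292),bottle=(474,246)).items(): print(n,np.abs(a-b)[v-15:v+15,u-15:u+15].mean().round(2))
print(env.job_done())
E
```

```text
20.0 [-0.002  0.001  0.004  0.003 -0.    -0.001] 0.03229812385593942 [-0.3 -0.2 -2.6]
tin 7.95
meter 4.5
bottle 6.86
the job is handed in; nothing more can be done
None
```

The job is handed in at 20 s of the 72 s allowed, and everything I could check came out within limits; `env.job_done()` gives no verdict.

- **Telling them apart:** The bushing in the far nest stopped on the pin's nose at about 21 N, its foot about 36 mm above the seat, so it was the tight one. I let it go in the red tray, where a later picture showed it standing upright.
- **Seating the good one:** The near bushing slid down the pin without load and touched the seat at about 20 N. I let go of it there, and a picture showed it home with the reject already in the tray.
- **Final hold:** I drew the good bushing off, tipped it about 40° with its flange towards the lens, and finished holding it there. It is about 104–110 mm out and about 1–2 mm off the line of sight. The grip is firm at a 32 mm opening and the arm is still.

**Where the checks disagreed:**
- The lens position differed by about 6 mm between camera pairs, most likely because the bushing hid part of the ring light in the last view. That is well inside the 20 mm and 70–145 mm limits.
- The bore's angle to the lens comes from the edges of the camera's foot (11–12°) and the stated 40° tilt. I did not measure it from the ring light.
- The before-and-after comparison of the bystanders was inconclusive, since the differences were small but not zero. The arm's path stayed clear of all three.

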